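# Unlock a spring gauge and hold its rod out at the marker

### The job

Pull the orange-headed locking pin straight up out of the blue spring gauge and put it in the grey parts tray, then grip the black upright post on the end of the gauge's sprung rod and draw the rod out until the red needle points at the yellow marker. Finish while still gripping the post and holding the rod steady there against its spring. Never let the rod snap back, and leave the yellow marker and all the other things where they are.

Things in the scene. Friction and masses are not known exactly. Their poses are not given: they have to be found in the camera images.
- spring_gauge: fixed gauge on an aluminium base plate; origin on the bench under the rod axis, x = pull-out direction, z up. Plate: x -153..+157 mm, y -58..+26, top 12 mm above bench. Blue housing x -142..-54, y +-18, top 62 mm; steel sleeve (33 mm across) on to x -10. Rod axis level, 42 mm above bench. White scale rail on the -y side, x +18..+150, top 29 mm
- lock_pin: loose pin upright in the hole in the housing top, gauge x -115 mm, y 0, locking the rod. Origin on its axis under the head, resting on the housing, 62 mm above bench. Upwards: collar 18 mm across, 4 high, then orange grip plate 34 mm (its x) x 12 mm (its y, pinch here), 4 to 30 mm above origin. Downwards: shank 8 mm across, 34 long, loose in an 11 mm hole. About 40 g
- parts_tray: open grey tray fixed to the bench, 110 mm along its x, 130 mm along its y, 25 mm high, walls and floor about 3 mm thick; origin at the centre of its underside
- pull_post: black upright post on the rod's end, to grip: 18 x 18 mm (sides along gauge x and y), 32 to 107 mm above bench, topped by a 24 x 24 x 5 mm cap (top at 112 mm). Frame parallel to the gauge's; its origin is the gauge's origin when the rod is fully in and moves along +x with the rod. The post's axis is at x +30 mm, y 0 of this frame
- needle_tip (a point): tip of the red needle (3 mm thick) that sticks out from the post towards the gauge's -y over the white scale, 35 mm above the bench, at the same x as the post's axis; axes parallel to the gauge's
- marker_tip (a point): middle of the inner face of the yellow marker, a slider 10 mm wide along x, 12 x 24 mm, top at 39 mm, on the -y side of the scale; 35 mm above the bench, 5 mm beyond the needle tip's y. Its x axis is the gauge's x
- plunger (a joint): how far the rod is pulled out, m: 0 fully in (start), 0.100 at the stop. The spring pulls it back with 3.6 N at 0, plus 60 N per m (about 9 N at 0.09), with slight friction; let go, it snaps back
- marker (a joint): position of the yellow marker along the scale, m, on the same scale as joint plunger: the needle is exactly opposite when the two are equal. 0.050 to 0.090 at the start
- relay: bystander, loose: black relay on a metal foot, 45 x 60 x 27 mm, origin under its centre
- fan: bystander, loose: small square black fan, 40 x 40 x 10 mm, origin under its centre
- terminals: bystander, loose: white screw terminal strip, 20 x 52 x 17 mm, origin under its centre

How it is judged (in metres and radians):
On the way, in this order (a step that is already met when the one before it is completed fails the run):
1. the locking pin is left in the parts tray (x of lock_pin in the frame of parts_tray between -0.055 and 0.055 m and y of lock_pin in the frame of parts_tray between -0.065 and 0.065 m and z of lock_pin in the frame of parts_tray between -0.005 and 0.045 m and linear speed of lock_pin below 0.03 m/s and contact force between the fingers and lock_pin below 0.1 N), for 0.2 s.
2. the fingers hold the post with the needle opposite the marker, steadily (x of needle_tip in the frame of marker_tip between -0.005 and 0.005 m and contact force between the fingers and pull_post above 2 N and velocity of joint plunger between -0.01 and 0.01 m/s), for 0.5 s.
At the end, for the whole second after the job is handed in: The pin is at rest, released, inside the tray, lying or standing (its origin within the outline, under 45 mm above the underside). The fingers grip the post with over 2 N, the needle is within 5 mm of the marker's middle along the scale, and the rod moves slower than 10 mm/s (all of step 1 and all of step 2 and contact force between lock_pin and pull_post below 0.1 N); the arm keeps its last pose, push and grip.
It fails at once if the rod snaps back (inward faster than 0.3 m/s) (velocity of joint plunger below -0.3 m/s).
It fails at once if the yellow marker is shifted by more than 4 mm (distance of marker_tip from where it was at the start of the episode above 0.004 m).
It fails at once if a bystander (relay, fan or terminal strip) is moved by more than 20 mm (distance of any of relay, fan, terminals from where it was at the start of the episode above 0.02 m).
It also fails if it takes over 64 s, if anything falls off the work surface, if the arm or the gripper's body presses on something with over 40 N, if the wrist force passes 120 N, or if a joint passes its speed limit or range.

### The arm

A 7-joint arm with a two-finger parallel gripper is mounted at the origin on a cart in front of the work surface, level with it; the furniture and walls round the work are solid. World frame = base frame: x ahead of the robot, y to its left, z up, the work surface at z = 0. Lengths are in mm, angles in rad, forces in N, time in s.
With the tool pointing down it reaches from about 400 to 875 mm from the base axis. Payload 4.4 kg.
Tool frame: the origin (TCP) lies at the very end of the fingers, on their centre line; the grasp point (between the pads) lies 19 mm behind it; z points along the fingers, y is the line along which they close (so a half turn about z gives the same grasp; the last joint's range is limited). The gripper opens to 85 mm and grips with 20 to 120 N. Pads are 22 mm wide; open, the fingers measure 114 mm over their backs; the gripper's body (76 mm by 85 mm) begins 54 mm behind the grasp point. The pads swing forward as they close: fully open they stand 13 mm farther back than shut.
Start: joints at [1.085, 0.628, 0.038, 1.517, -0.027, 0.996, -0.02], TCP at [264.954, -593.563, 231.313] pointing down, gripper open.
Joint ranges: [-3.06, 3.06], [-0.37, 2.12], [-1.25, 1.32], [0.18, 2.47], [-1.1, 4.24], [0.23, 1.98], [-2.94, 2.94]. Speed limits (rad/s): [2.57, 2.57, 3.14, 3.14, 3.14, 3.14, 3.14].

### API

Orientations are given as [roll, pitch, yaw] about the fixed x, y, z axes, in that order (R = Rz(yaw) Ry(pitch) Rx(roll)).
In Python, from cell import read_state, get_image, camera_info, finish_job gives the robot as it stands.
- The arm moves only by the tool play_rows, never from a script. Its argument "deltas" is one flat list of numbers, 7 for each row, row after row: the shift along the tool's x, y, z in mm, then the turn, a rotation vector about the tool's x, y, z in rad, then the opening, from 0 (shut) to 1 (fully open). In form: [dx, dy, dz, ax, ay, az, grip, dx, dy, dz, ax, ay, az, grip, ...]. A call has 1 to 10 rows; each row is the pose to reach, as a shift and turn from the pose commanded when the call began, along the tool's axes at that moment; what a row does not reach only later rows make up. A row lasts 1/8 s, in which the tool goes at most 62.5 mm and 10.7 degrees, less where a joint would pass 70% of its speed; a pose out of reach is approached as far as the arm can. A call with a gripper value outside its range is refused whole. The fingers move at their own pace and stop on an object; the grip force is fixed at half the most. Time passes only in rows, so rows that repeat a pose let the fingers close. It gives the time, the measured TCP pose, the force, the opening and the grip force at its end, in the units of the state.
- read_state(): the state, without advancing time (a new reading comes with each control period).
- get_image(name): name is "side" or "top"; returns the picture (420x560x3 uint8, red, green, blue); there is no depth.
- camera_info(name): a dict with "fx", "fy", "cx", "cy" (pixels), "distortion" ([k1, k2, p1, p2, k3] as OpenCV has them; the pictures are not rectified), "T" (4x4, takes a point from camera to world coordinates). Camera axes: x right, y down, z forward; pixel columns grow to the right and rows downward; lengths in mm; the calibration is good to about 2 mm. A picture is of the moment at which its call begins. camera_info takes no time and is no camera call.
- finish_job(): hands the job in; it is judged then, once.
The state is a dict: "clock": time; "qpos": joint angles; "qd": joint speeds; "tau": joint torques, N m; "eef_pos": TCP position; "tool_rot": TCP orientation; "force": force on the tool from outside, world axes, zero at the start; "torque": the same for the moment, N m; "width": finger opening in mm; "gripper_force": force on a finger pad.
Only numpy, scipy, OpenCV 4.12 (cv2) and the standard library are available. Lean on these libraries where they do the work, as an engineer would, in place of code of your own. Each camera call takes 0.05 s, during which the arm holds its last target. There are 200 camera calls.

## Working session

There is one attempt and no reset: what is moved stays moved. The work goes in short steps, Python scripts to look and compute and a tool call to move; the robot and the scene stay as the last step left them, time stands still between calls to the robot, and variables do not carry over. Pictures are saved under pics/ and viewed, at most 10 in all, crops included, and the job is handed in when it is done.

Besides the shell and the picture viewer there is one more tool, called after "Call:" by a JSON object that holds its "method" and its "body", one argument or row to a line. play_rows: Moves the arm, as the interface text tells. Its arguments: {"type":"object","properties":{"deltas":{"type":"array"}},"required":["deltas"]}

```bash
mkdir -p pics; python3 - <<'E'
from cell import *
import cv2
for n in("side","top"):
    im=get_image(n); cv2.imwrite(f"pics/{n}0.png",im[:,:,::-1]); c=camera_info(n); print(n,c)
print(read_state())
E
```

```text
side {'fx': 523.9866385227924, 'fy': 523.9866385227924, 'cx': 282.40740510289527, 'cy': 207.9936425905824, 'distortion': array([-0.04987144,  0.        ,  0.        ,  0.        ,  0.        ]), 'T': array([[ 9.78375945e-01, -6.52137207e-02,  1.96284693e-01,
         2.90647620e+02],
       [-2.06496033e-01, -3.62239878e-01,  9.08923352e-01,
        -1.32465806e+03],
       [ 1.18278696e-02, -9.29800754e-01, -3.67873158e-01,
         6.02917301e+02],
       [ 0.00000000e+00,  0.00000000e+00,  0.00000000e+00,
         1.00000000e+00]])}
top {'fx': 520.4571689679, 'fy': 520.4571689679, 'cx': 290.98733787156016, 'cy': 211.74855108377002, 'distortion': array([-0.07484469,  0.        ,  0.        ,  0.        ,  0.        ]), 'T': array([[ 9.69852265e-03, -9.98945015e-01,  4.48864710e-02,
         4.69513252e+02],
       [-9.99786718e-01, -8.86862420e-03,  1.86511920e-02,
        -5.05850212e+01],
       [-1.82334341e-02, -4.50577865e-02, -9.98817970e-01,
         1.60616307e+03],
       [ 0.00000000e+00,  0.00000000e+00,  0.00000000e+00,
         1.00000000e+00]])}
{'clock': 0.1, 'qpos': array([ 1.08520309,  0.62925551,  0.03844398,  1.51825711, -0.02698406,
        0.99630931, -0.01998897]), 'qd': array([-0.00033022, -0.00050606,  0.00138252, -0.00169984, -0.00146645,
       -0.00059858,  0.00101358]), 'tau': array([ 4.44885576e-03, -5.64528751e+01,  1.23116311e+00, -1.93971705e+01,
        1.12747896e-02,  5.43614093e-03,  5.48794537e-05]), 'eef_pos': array([ 264.71851025, -593.04249502,  230.48330859]), 'tool_rot': array([-3.13988160e+00,  3.00967064e-05,  4.19813839e-01]), 'force': array([-0.40018685,  0.31182069, -0.3864798 ]), 'torque': array([ 0.05957777, -0.02379996, -0.01583677]), 'gripper_force': 0.0, 'width': 85.47625038862849}
```

View pics/side0.png

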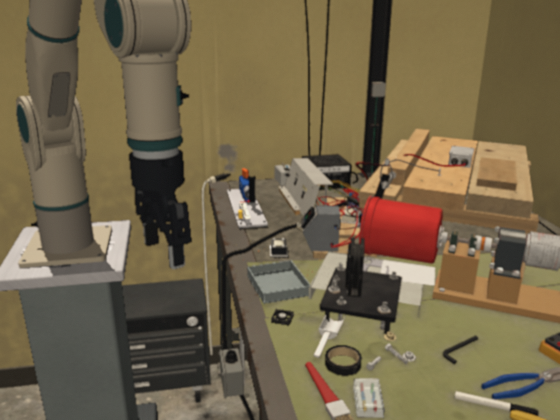

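View pics/top0.png

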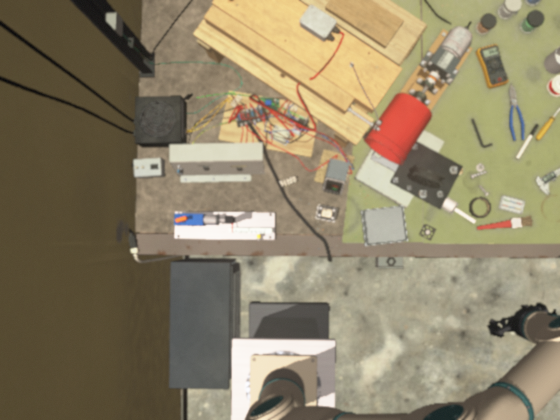

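Gauge is at top-view (175–275, 212–240) with the blue housing left, pulling out toward image right; tray at (385,225), relay (327,213), fan (428,231), terminals maybe (288,181). I'll zoom in.

```bash
python3 - <<'E'
import cv2,numpy as np
t=cv2.imread("pics/top0.png");s=cv2.imread("pics/side0.png")
a=cv2.resize(t[130:260,160:420],None,fx=3,fy=3,interpolation=cv2.INTER_CUBIC)[:,:780]
cv2.imwrite("pics/tz.png",a)
cv2.imwrite("pics/sz.png",cv2.resize(s[150:300,215:345],None,fx=4,fy=4,interpolation=cv2.INTER_CUBIC))
E
```

```text
(no output)
```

View pics/tz.png

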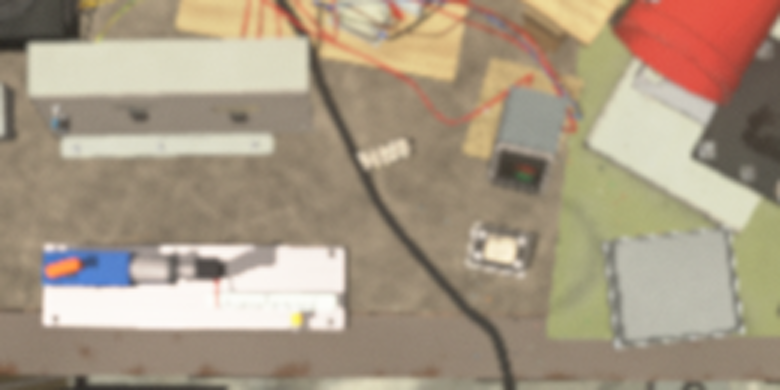

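View pics/sz.png

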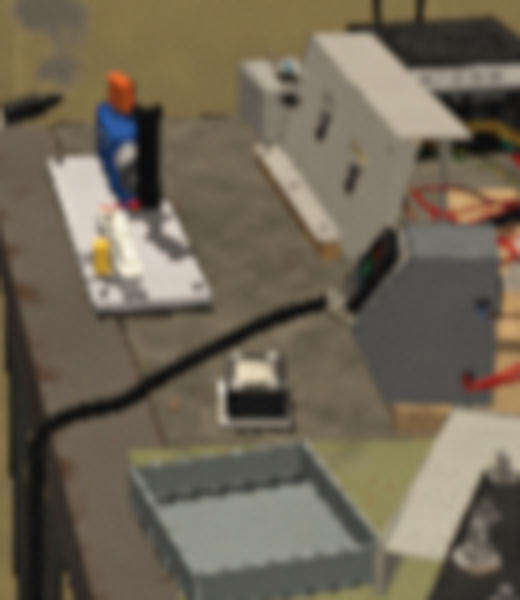

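Zoom shows the plate corners (42,245)…(347,328), pin head (62,268), post (210,268), needle (217,290), yellow marker (297,319), tray (607..745, 230..347). A cable lies between gauge and tray.

```bash
cat > h.py <<'E'
import numpy as np,cv2
from cell import *
def cast(n,uv,z):
    c=camera_info(n);K=np.array([[c['fx'],0,c['cx']],[0,c['fy'],c['cy']],[0,0,1]]);T=c['T']
    p=cv2.undistortPoints(np.array(uv,float).reshape(-1,1,2),K,c['distortion']).reshape(-1,2)
    d=np.c_[p,np.ones(len(p))]@T[:3,:3].T;o=T[:3,3]
    return o+d*((z-o[2])/d[:,2:])
def blob(im,lo,hi,roi):
    x0,y0,x1,y1=roi
    m=cv2.inRange(cv2.cvtColor(im[y0:y1,x0:x1],cv2.COLOR_RGB2HSV),lo,hi)
    ys,xs=np.nonzero(m)
    return np.c_[xs+x0,ys+y0]
E
python3 - <<'E'
from h import *
np.set_printoptions(precision=1,suppress=True)
t=cv2.imread("pics/top0.png")[:,:,::-1].copy();s=cv2.imread("pics/side0.png")[:,:,::-1].copy()
z=lambda l:[(160+(x-1)/3,130+(y-1)/3) for x,y in l]
print("plate",cast("top",z([(42,245),(345,247),(347,328),(42,325)]),12)[:,:2])
print("tray",cast("top",z([(605,240),(733,230),(747,333),(618,347)]),25)[:,:2])
roi=(165,200,290,250)
o=blob(t,(5,150,120),(18,255,255),roi);print("pin",len(o),cast("top",[o.mean(0)],90)[0],cv2.minAreaRect(o.astype(np.float32)), cv2.boundingRect(o.astype(np.int32)))
y=blob(t,(22,120,120),(35,255,255),roi);print("mk",len(y),cast("top",[y.mean(0)],37)[0])
b=blob(t,(105,130,80),(125,255,255),roi);r=cv2.boundingRect(b.astype(np.int32));print("blue",r,cast("top",[(r[0],r[1]),(r[0]+r[2],r[1]+r[3])],62))
print("post",cast("top",z([(210,268)]),112),"needle",cast("top",z([(217,290)]),35))
so=(215,150,345,300)
o=blob(s,(5,150,120),(18,255,255),so);c=o.mean(0);print("side pin",c,cast("side",[c],79)[0])
y=blob(s,(22,120,120),(35,255,255),(215,200,260,240));print("side mk",y.mean(0),cast("side",[y.mean(0)],28))
# direction of orange in top: PCA
o=blob(t,(5,150,120),(18,255,255),roi);w=cast("top",o,92)[:,:2];w-=w.mean(0);u,sv,v=np.linalg.svd(w);print(v[0],sv)
E
```

```text
plate [[539.2 341.9]
 [539.9  29.3]
 [457.2  26.3]
 [456.9 340.3]]
tray [[ 548.8 -234.8]
 [ 560.1 -364.7]
 [ 455.9 -379. ]
 [ 440.7 -248.4]]
pin 32 [513.8 300.7  90. ] ((181.0, 219.00001525878906), (3.1622774600982666, 10.119288444519043), 71.56504821777344) (176, 217, 11, 5)
mk 6 [466.4  75.   37. ]
blue (175, 215, 28, 10) [[526.1 325.3  62. ]
 [497.  240.3  62. ]]
post [[514.2 153.8 112. ]] needle [[494.3 157.   35. ]]
side pin [285.  193.2] [602.   83.9  79. ]
side mk [239.3 210.7] [[468.4  97.4  28. ]]
[ 0.2 -1. ] [49.  14.7]
```

```bash
cat >> h.py <<'E'
from scipy.spatial.transform import Rotation as Ro
def go(x,y,z,yaw):
    s=read_state();R0=Ro.from_euler('xyz',s['tool_rot'])
    R1=Ro.from_euler('xyz',[np.pi,0,yaw])
    d=R0.inv().apply(np.array([x,y,z])-s['eef_pos']);r=(R0.inv()*R1).as_rotvec()
    print(s['clock'],"pos",s['eef_pos'].round(1),s['tool_rot'].round(3),"w",round(s['width'],1),"f",s['force'].round(1),"->",d.round(1),r.round(3))
E
python3 -c "
from h import *
go(500,-307,260,1.3);go(514,301,200,1.8)"
```

```text
0.1 pos [ 264.7 -593.   230.5] [-3.14  0.    0.42] w 85.5 f [-0.4  0.3 -0.4] -> [ 331.4 -165.4  -29.2] [-0.002 -0.001 -0.88 ]
0.1 pos [ 264.7 -593.   230.5] [-3.14  0.    0.42] w 85.5 f [-0.4  0.3 -0.4] -> [ 592.  -714.8   31.7] [-1.00e-03 -1.00e-03 -1.38e+00]
```

Call:
{"method": "play_rows", "body": {
  "deltas": [331,-165,-30,0,0,-0.88,1,331,-165,-30,0,0,-0.88,1,331,-165,-30,0,0,-0.88,1,331,-165,-30,0,0,-0.88,1,331,-165,-30,0,0,-0.88,1,331,-165,-30,0,0,-0.88,1,592,-715,30,0,0,-1.38,1,592,-715,30,0,0,-1.38,1,592,-715,30,0,0,-1.38,1,592,-715,30,0,0,-1.38,1]
}}

```text
clock: 1.35
eef_pos: [505.4, -57.5, 236.4]
tool_rot: [-3.142, -0.0, 1.8]
force: [0.9, 0.1, -0.6]
width: 85.2
gripper_force: 0.0
```

```bash
python3 -c "
from h import *
go(514,301,150,1.8);print(read_state()['qpos'])"
```

```text
1.35 pos [505.4 -57.5 236.4] [-3.142 -0.     1.8  ] w 85.2 f [ 0.9  0.1 -0.6] -> [347.1  89.9  86.5] [-0. -0.  0.]
[ 0.32776944  0.44120585 -0.38168227  1.89219277  0.21336904  0.84784927
  0.06679741]
```

Call:
{"method": "play_rows", "body": {
  "deltas": [347,90,60,0,0,0,1,347,90,60,0,0,0,1,347,90,60,0,0,0,1,347,90,60,0,0,0,1,347,90,60,0,0,0,1,347,90,60,0,0,0,1,347,90,60,0,0,0,0.6,347,90,60,0,0,0,0.6,347,90,60,0,0,0,0.6,347,90,60,0,0,0,0.6]
}}

```text
clock: 2.6
eef_pos: [515.2, 297.6, 177.1]
tool_rot: [3.141, 0.001, 1.797]
force: [0.0, -0.3, 0.0]
width: 51.4
gripper_force: 0.0
```

```bash
python3 - <<'E'
from h import *
go(514,301,69,1.8)
t=get_image("top");s=get_image("side")
a=cv2.resize(t[195:255,165:295],None,fx=4,fy=4,interpolation=cv2.INTER_CUBIC)
b=cv2.resize(s[140:240,200:330],None,fx=4,fy=4,interpolation=cv2.INTER_CUBIC)
cv2.imwrite("pics/c1.png",np.vstack([a[:200],b[:390]])[:,:,::-1])
E
```

```text
2.6 pos [515.2 297.6 177.1] [3.141e+00 1.000e-03 1.797e+00] w 51.4 f [ 0.  -0.3  0. ] -> [  3.7  -0.5 108.1] [ 0.     0.001 -0.003]
```

View pics/c1.png

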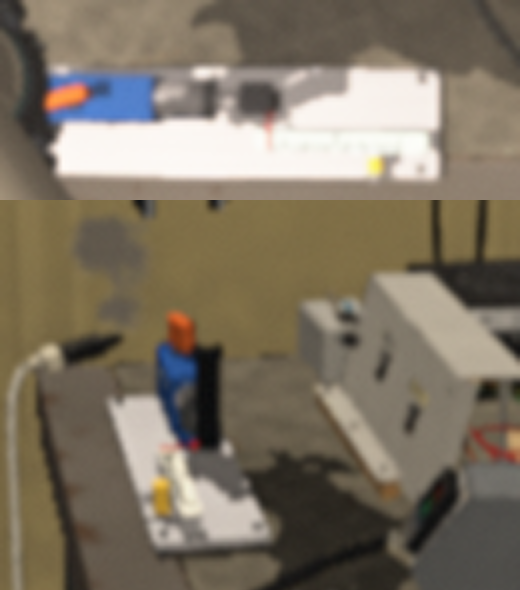

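The pin stands under the fingers: fingertips at (145,207)/(213,207), pin head centre (180,330) in the side crop – aligned. Descending and gripping.

Call:
{"method": "play_rows", "body": {
  "deltas": [3,0,60,0,0,0,0.6,3,0,90,0,0,0,0.6,3,0,108,0,0,0,0.6,3,0,108,0,0,0,0.6,3,0,108,0,0,0,0.6,3,0,108,0,0,0,0,3,0,108,0,0,0,0,3,0,108,0,0,0,0,3,0,108,0,0,0,0,3,0,108,0,0,0,0]
}}

```text
clock: 3.95
eef_pos: [514.6, 302.3, 69.8]
tool_rot: [3.14, -0.0, 1.8]
force: [-0.3, -1.4, 6.7]
width: 10.7
gripper_force: 59.3
```

Call:
{"method": "play_rows", "body": {
  "deltas": [0,0,-10,0,0,0,0,0,0,-22,0,0,0,0,0,0,-36,0,0,0,0,0,0,-60,0,0,0,0,0,0,-100,0,0,0,0,0,0,-130,0,0,0,0,0,0,-130,0,0,0,0,0,0,-130,0,0,0,0]
}}

```text
clock: 4.95
eef_pos: [513.6, 301.6, 198.6]
tool_rot: [-3.141, 0.0, 1.8]
force: [-0.2, -0.5, -1.0]
width: 10.6
gripper_force: 58.7
```

```bash
python3 - <<'E'
from h import *
go(501,-307,200,1.8)
t=get_image("top");s=get_image("side")
b=cv2.resize(s[100:240,200:340],None,fx=4,fy=4,interpolation=cv2.INTER_CUBIC)
cv2.imwrite("pics/c2.png",b[:,:,::-1])
for n,im in(("top",t),):
    y=blob(im,(20,60,120),(35,255,255),(240,225,275,245));w=cv2.cvtColor(im,cv2.COLOR_RGB2HSV)[225:245,240:275,1].astype(float);
    print(len(y),cast(n,[y.mean(0)],37))
E
```

```text
4.95 pos [513.6 301.6 198.6] [-3.141  0.     1.8  ] w 10.6 f [-0.2 -0.5 -1. ] -> [-589.8 -150.4   -1. ] [-0.001  0.    -0.   ]
18 [[465.92790348  75.52913428  37.        ]]
```

View pics/c2.png

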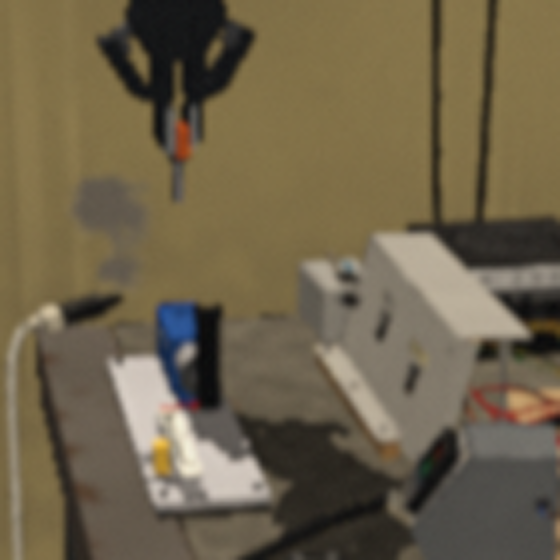

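The side crop shows the pin held upright and clear of the housing (shank tip ~(178,200)). Carrying it to the tray, a bit higher.

Call:
{"method": "play_rows", "body": {
  "deltas": [-60,-15,-40,0,0,0,0,-590,-150,-40,0,0,0,0,-590,-150,-40,0,0,0,0,-590,-150,-40,0,0,0,0,-590,-150,-40,0,0,0,0,-590,-150,-40,0,0,0,0,-590,-150,-40,0,0,0,0,-590,-150,-40,0,0,0,0,-590,-150,-40,0,0,0,0,-590,-150,-40,0,0,0,0]
}}

```text
clock: 6.3
eef_pos: [500.8, -308.9, 237.7]
tool_rot: [-3.14, -0.001, 1.799]
force: [1.4, -0.1, -0.7]
width: 10.7
gripper_force: 58.7
```

```bash
python3 -c "
from h import *
go(501,-307,55,1.8)"
```

```text
6.3 pos [ 500.8 -308.9  237.7] [-3.140e+00 -1.000e-03  1.799e+00] w 10.7 f [ 1.4 -0.1 -0.7] -> [  1.5   0.9 182.7] [-0.001 -0.001 -0.001]
```

Call:
{"method": "play_rows", "body": {
  "deltas": [0,0,60,0,0,0,0,0,0,115,0,0,0,0,0,0,160,0,0,0,0,0,0,180,0,0,0,0,0,0,188,0,0,0,0,0,0,188,0,0,0,0,0,0,188,0,0,0,0.4,0,0,188,0,0,0,0.4,0,0,188,0,0,0,0.4,0,0,188,0,0,0,0.4]
}}

```text
clock: 7.55
eef_pos: [502.0, -306.7, 51.2]
tool_rot: [3.141, 0.0, 1.8]
force: [-0.7, 0.9, -0.5]
width: 34.2
gripper_force: 0.0
```

Call:
{"method": "play_rows", "body": {
  "deltas": [0,0,-30,0,0,0,0.4,0,0,-80,0,0,0,0.4,0,0,-140,0,0,0,0.4,0,0,-190,0,0,0,0.4,0,0,-190,0,0,0,0.4]
}}

```text
clock: 8.18
eef_pos: [504.4, -307.7, 245.4]
tool_rot: [3.135, 0.006, 1.8]
force: [0.5, -0.8, -0.6]
width: 34.2
gripper_force: 0.0
```

```bash
python3 - <<'E'
from h import *
go(514,110,200,3.14)
print(read_state()['qpos'].round(2))
s=get_image("side")
cv2.imwrite("pics/c3.png",cv2.resize(s[180:320,200:340],None,fx=4,fy=4,interpolation=cv2.INTER_CUBIC)[:,:,::-1])
E
```

```text
8.175 pos [ 504.4 -307.7  245.4] [3.135 0.006 1.8  ] w 34.2 f [ 0.5 -0.8 -0.6] -> [404.9 103.8  43.6] [ 0.002  0.01  -1.34 ]
[ 0.73  0.54 -0.35  1.67  0.22  0.96  0.52]
```

View pics/c3.png

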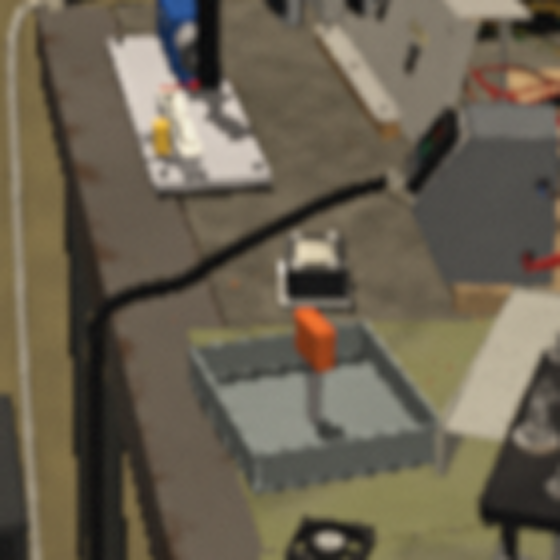

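The pin stands in the tray at about (315,390), well inside; gauge, relay and fan undisturbed. Now to above the post at (514,156).

Call:
{"method": "play_rows", "body": {
  "deltas": [405,104,40,0,0,-1.34,0.6,405,104,40,0,0,-1.34,0.6,405,104,40,0,0,-1.34,0.6,405,104,40,0,0,-1.34,0.6,405,104,40,0,0,-1.34,0.6,405,104,40,0,0,-1.34,0.6,405,104,40,0,0,-1.34,0.6,405,104,40,0,0,-1.34,0.6,405,104,40,0,0,-1.34,0.6,405,104,40,0,0,-1.34,0.6]
}}

```text
clock: 9.48
eef_pos: [511.0, 109.4, 200.2]
tool_rot: [-3.14, -0.001, 3.136]
force: [-1.1, 0.7, 0.2]
width: 51.3
gripper_force: 0.0
```

```bash
python3 - <<'E'
from h import *
print(read_state()['qpos'].round(2))
go(514,156,150,np.pi)
E
```

```text
[ 0.21  0.57 -0.71  1.89  0.49  0.86  0.81]
9.475 pos [511.  109.4 200.2] [-3.140e+00 -1.000e-03  3.136e+00] w 51.3 f [-1.1  0.7  0.2] -> [-2.8 46.7 50.1] [-0.001 -0.001 -0.005]
```

Call:
{"method": "play_rows", "body": {
  "deltas": [-3,47,20,0,0,0,0.6,-3,47,50,0,0,0,0.6,-3,47,50,0,0,0,0.6,-3,47,50,0,0,0,0.6,-3,47,50,0,0,0,0.6]
}}

```text
clock: 10.1
eef_pos: [515.1, 157.8, 151.9]
tool_rot: [3.141, 0.002, 3.138]
force: [-0.7, 0.1, -0.2]
width: 51.0
gripper_force: 0.0
```

```bash
python3 - <<'E'
from h import *
go(514,156,68,np.pi)
s=get_image("side");t=get_image("top")
b=cv2.resize(s[140:230,210:300],None,fx=5,fy=5,interpolation=cv2.INTER_CUBIC)
a=cv2.resize(t[190:250,165:285],None,fx=5,fy=5,interpolation=cv2.INTER_CUBIC)[:,:600]
b=b[:290];b=np.hstack([b,np.zeros((b.shape[0],150,3),np.uint8)])
cv2.imwrite("pics/c4.png",np.vstack([a,b])[:,:,::-1])
E
```

```text
10.1 pos [515.1 157.8 151.9] [3.141e+00 2.000e-03 3.138e+00] w 51.0 f [-0.7  0.1 -0.2] -> [ 1.3 -1.8 83.9] [ 0.     0.002 -0.004]
```

View pics/c4.png

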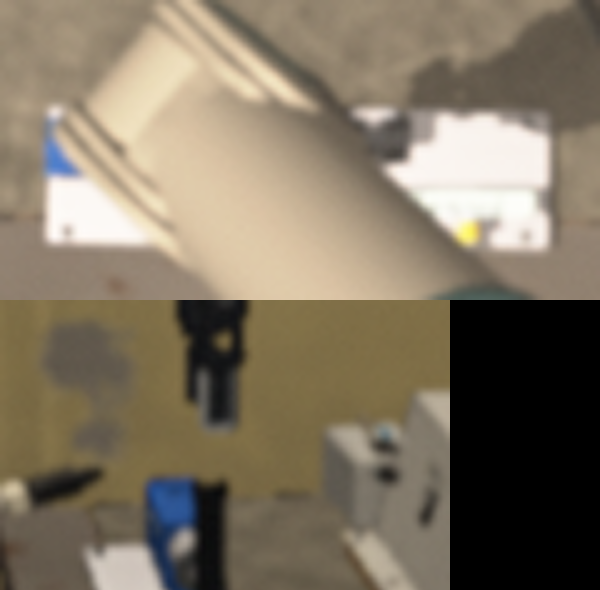

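Fingers hang at (218,425) over the post top (210,485) in the side crop (near finger shifts it right) – aligned. Descend and grip.

Call:
{"method": "play_rows", "body": {
  "deltas": [1,-2,30,0,0,0,0.6,1,-2,55,0,0,0,0.6,1,-2,75,0,0,0,0.6,1,-2,84,0,0,0,0.6,1,-2,84,0,0,0,0.6,1,-2,84,0,0,0,0,1,-2,84,0,0,0,0,1,-2,84,0,0,0,0,1,-2,84,0,0,0,0,1,-2,84,0,0,0,0]
}}

```text
clock: 11.45
eef_pos: [513.9, 158.0, 67.7]
tool_rot: [3.139, 0.002, 3.141]
force: [-1.3, 3.7, 5.9]
width: 19.7
gripper_force: 48.3
```

```bash
python3 - <<'E'
from h import *
go(514,76,68,np.pi)
E
```

```text
11.45 pos [513.9 158.   67.7] [3.139e+00 2.000e-03 3.141e+00] w 19.7 f [-1.3  3.7  5.9] -> [ -0.1 -82.   -0.5] [ 0.002  0.002 -0.001]
```

Call:
{"method": "play_rows", "body": {
  "deltas": [0,-4,0,0,0,0,0,0,-12,0,0,0,0,0,0,-22,0,0,0,0,0,0,-32,0,0,0,0,0,0,-42,0,0,0,0,0,0,-52,0,0,0,0,0,0,-62,0,0,0,0,0,0,-70,0,0,0,0,0,0,-74,0,0,0,0,0,0,-74,0,0,0,0,0]
}}

```text
clock: 12.7
eef_pos: [513.8, 85.2, 67.7]
tool_rot: [3.137, 0.002, 3.141]
force: [-2.4, 7.7, 6.4]
width: 19.4
gripper_force: 48.4
```

```bash
python3 - <<'E'
from h import *
go(514,76,68,np.pi)
s=get_image("side");t=get_image("top")
b=cv2.resize(s[170:230,220:290],None,fx=8,fy=8,interpolation=cv2.INTER_CUBIC)[100:400]
a=cv2.resize(t[210:247,215:285],None,fx=8,fy=8,interpolation=cv2.INTER_CUBIC)
cv2.imwrite("pics/c5.png",np.vstack([a,b])[:,:,::-1])
E
```

```text
12.7 pos [513.8  85.2  67.7] [3.137e+00 2.000e-03 3.141e+00] w 19.4 f [-2.4  7.7  6.4] -> [-0.2 -9.2 -0.4] [ 0.004  0.002 -0.   ]
```

View pics/c5.png

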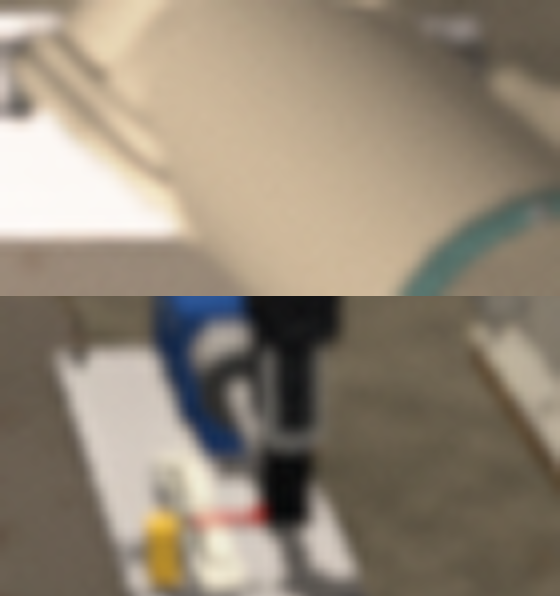

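Needle (195–270, ~517) lies just short of the marker (165, 512–588) in the side crop; the top view is blocked by the arm. I'll get the offset between needle and marker at sub-pixel level from the first top picture.

```bash
python3 - <<'E'
from h import *
t=cv2.imread("pics/top0.png")[:,:,::-1].astype(float)
def cen(w,x0,y0):
    ys,xs=np.mgrid[:w.shape[0],:w.shape[1]];return (xs*w).sum()/w.sum()+x0,(ys*w).sum()/w.sum()+y0
r=t[222:231,224:242];w=np.clip(r[...,0]-np.maximum(r[...,1],r[...,2])-15,0,None);print(w.astype(int));n=cen(w,224,222)
r=t[228:243,248:270];w=np.clip(np.minimum(r[...,0],r[...,1])-r[...,2]-30,0,None);m=cen(w,248,228);print(w.astype(int)[5:13])
print(n,m,cast("top",[n],35),cast("top",[m],38))
# scale ends/plate edges for the absolute check
g=t[232:236,160:290].mean((0,2));print(g[10:22].round(),g[108:122].round())
# side views before / now
for k in("side0",):
    s=cv2.imread(f"pics/{k}.png")[:,:,::-1]
s1=get_image("side")
for im in(s,s1):
    r=im[195:225,232:258].astype(float);w=np.clip(r[...,0]-np.maximum(r[...,1],r[...,2])-40,0,None)*(r[...,1]<110);c=cen(w,232,195);print("needle side",c,cast("side",[c],35))
E
```

```text
[[ 0  0  0  0  0  0  0  8 12  5  0  0  0  0  0  0  0  0]
 [ 0  0  0  0  0  0  6 26 36 19  0  0  0  0  0  0  0  0]
 [ 0  0  0  0  0  0  0 25 38  8  0  0  0  0  0  0  0  0]
 [ 0  0  0  0  0  0  0 10 23  4  0  0  0  0  0  0  0  0]
 [ 0  0  0  0  0  0  0  9 22  2  0  0  0  0  0  0  0  0]
 [ 0  0  0  0  0  0  0  9 22  0  0  0  0  0  0  0  0  0]
 [ 0  0  0  0  0  0  0  3 14  0  0  0  0  0  0  0  0  0]
 [ 0  0  0  0  0  0  0  0  9  0  0  0  0  0  0  0  0  0]
 [ 0  0  0  0  0  0  0  0  8  0  0  0  0  0  0  0  0  0]]
[[  0   0   0   0   0   0   0   0   0   0   0   0   0   0   0   0   0   0
    0   0   0   0]
 [  0   0   0   0   0   0   0   0   0   9  29  35  12   0   0   0   0   0
    0   0   0   0]
 [  0   0   0   0   0   0   0   0   0  45  82  85  40   0   0   0   0   0
    0   0   0   0]
 [  0   0   0   0   0   0   0   0   0  55  98 101  49   0   0   0   0   0
    0   0   0   0]
 [  0   0   0   0   0   0   0   0   0  40  75  78  37   0   0   0   0   0
    0   0   0   0]
 [  0   0   0   0   0   0   0   0   0  13  29  27   7   0   0   0   0   0
    0   0   0   0]
 [  0   0   0   0   0   0   0   0   0   0   0   0   0   0   0   0   0   0
    0   0   0   0]
 [  0   0   0   0   0   0   0   0   0   0   0   0   0   0   0   0   0   0
    0   0   0   0]]
(np.float64(231.7987421383648), np.float64(224.69182389937106)) (np.float64(258.4799154334038), np.float64(235.95771670190274)) [[499.29432873 157.63990093  35.        ]] [[466.05183843  76.01440341  38.        ]]
[129. 129. 127. 146. 206. 244. 248. 242. 235. 241. 247. 249.] [246. 244. 241. 239. 236. 225. 185. 127. 109. 121. 129. 131. 132. 133.]
needle side (np.float64(248.2051282051282), np.float64(200.85470085470087)) [[503.30867604 154.81002549  35.        ]]
needle side (np.float64(252.08823529411765), np.float64(209.38235294117646)) [[504.16416826  83.4373627   35.        ]]
```

Call:
{"method": "play_rows", "body": {
  "deltas": [0,-2,0,0,0,0,0,0,-4,0,0,0,0,0,0,-6,0,0,0,0,0,0,-8,0,0,0,0,0,0,-8,0,0,0,0,0,0,-8,0,0,0,0,0,0,-8,0,0,0,0,0,0,-8,0,0,0,0,0,0,-8,0,0,0,0,0,0,-8,0,0,0,0,0]
}}

```text
clock: 14.1
eef_pos: [513.7, 77.8, 67.7]
tool_rot: [3.137, 0.002, -3.141]
force: [0.0, 8.0, 6.1]
width: 19.6
gripper_force: 48.4
```

```bash
python3 - <<'E'
from h import *
go(514,76.6,68,np.pi)
s=get_image("side")
r=s[195:225,232:258].astype(float);w=np.clip(r[...,0]-np.maximum(r[...,1],r[...,2])-40,0,None)*(r[...,1]<110)
ys,xs=np.mgrid[195:225,232:258];print(cast("side",[((xs*w).sum()/w.sum(),(ys*w).sum()/w.sum())],35))
cv2.imwrite("pics/c6.png",cv2.resize(s[170:310,225:325],None,fx=4,fy=4,interpolation=cv2.INTER_CUBIC)[:,:,::-1])
E
```

```text
14.1 pos [513.7  77.8  67.7] [ 3.137e+00  2.000e-03 -3.141e+00] w 19.6 f [0.  8.  6.1] -> [-0.3 -1.2 -0.3] [0.005 0.002 0.   ]
[[503.58522893  76.28372604  35.        ]]
```

View pics/c6.png

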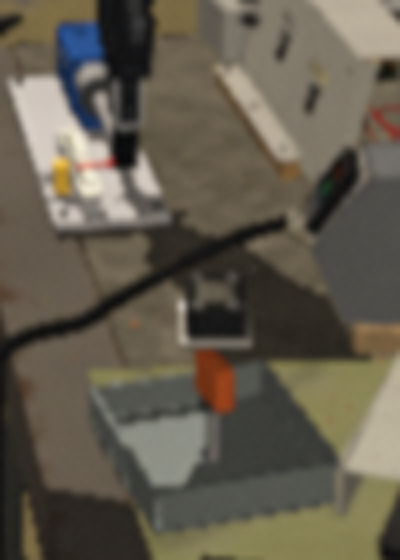

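The needle (80–110,162) now ends at the marker (62,160–195), and the pin still stands in the tray (215,410). One last 1 mm nudge, hold, and hand in.

Call:
{"method": "play_rows", "body": {
  "deltas": [0,-1,0,0,0,0,0,0,-1,0,0,0,0,0,0,-1,0,0,0,0,0,0,-1,0,0,0,0,0,0,-1,0,0,0,0,0,0,-1,0,0,0,0,0,0,-1,0,0,0,0,0,0,-1,0,0,0,0,0]
}}

```text
clock: 15.15
eef_pos: [513.8, 77.0, 67.7]
tool_rot: [3.137, 0.003, -3.141]
force: [-1.2, 9.2, 5.4]
width: 19.4
gripper_force: 48.4
```

```bash
python3 -c "
from cell import *
print(finish_job())"
```

```text
the job is handed in; nothing more can be done
None
```

I handed the job in at about 15 s with the pin standing in the tray and the post still gripped (about 48 N), holding the rod about 81 mm out, which my camera measurements put opposite the yellow marker to within a millimetre or two; the hand-in returned no verdict.

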